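Air the pedal bin without slamming its lid

ROBOT

A 6-joint arm with a two-finger parallel gripper is mounted at the origin on a cart in front of the work surface, level with it; the furniture and walls round the work are solid. World frame = base frame: x ahead of the robot, y to its left, z up, the work surface at z = 0. Lengths are in m, angles in degrees, forces in N, time in s.
With the tool pointing down it reaches from about 0.25 to 0.725 m from the base axis. Payload 9.7 kg.
Tool frame: the origin (TCP) lies midway between the tips of the shut fingers; the grasp point (between the pads) lies 19 mm behind it; z points along the fingers, y is the line along which they close (so a half turn about z gives the same grasp; the last joint's range is limited). The gripper opens to 85 mm and grips with 20 to 120 N. Pads are 22 mm wide; open, the fingers measure 114 mm over their backs; the gripper's body (76 mm by 85 mm) begins 54 mm behind the grasp point. The pads swing forward as they close: fully open they stand 13 mm farther back than shut.
Start: joints at [-66.062, 4.979, 10.078, 95.1, 0, 90], TCP at [0.223, -0.503, 0.231] pointing down, gripper open.
Joint ranges: [-179.16, 179.16], [-48.56, 103.87], [-65.8, 70.77], [-126.05, 130.52], [-82.76, 87.17], [-180, 180]. Speed limits (degrees/s): [127.2, 127.2, 147.25, 180, 180, 180].

INTERFACE

Orientations are given as [roll, pitch, yaw] about the fixed x, y, z axes, in that order (R = Rz(yaw) Ry(pitch) Rx(roll)).
In Python, from workcell import bot gives the robot as it stands.
- The arm moves only by the shell command python3 -m crank 'ROWS' [FORCE]. ROWS is JSON, a list of rows, each an object with "gripper": the finger opening in mm, from 0 to 85.4; "travel": the shift along the tool's x, y, z in mm, a list of three; "twist": the turn, a rotation vector about the tool's x, y, z in rad, a list of three. In form: [{"gripper": gripper, "travel": [tx, ty, tz], "twist": [rx, ry, rz]}, ...]. A call has 1 to 12 rows; each row shifts and turns the commanded pose from where the row before left it, along the tool's axes as they then stand; what a row does not reach is not made up. A row lasts 1/8 s, in which the tool goes at most 62.5 mm and 10.7 degrees, less where a joint would pass 70% of its speed; a pose out of reach is approached as far as the arm can. A call is refused whole if a number of a shift passes 62.5 or a number of a turn 0.188, either way. A call with a gripper value outside its range is refused whole. The fingers move at their own pace and stop on an object; FORCE is the grip in N (left out, the last holds). Time passes only in rows, so rows that do not move let the fingers close. It gives the time, the measured TCP pose, the force, the opening and the grip force at its end, in the units of the state.
- bot.get_obs(): the state, without advancing time (a new reading comes with each control period).
- bot.camera(name): name is "side" or "top" or "wrist"; returns the picture (400x640x3 uint8, red, green, blue); there is no depth.
- bot.calibration(name): a dict with "vfov" (degrees; the focal length in pixels is half the picture's height over the tangent of half this angle, whatever the lens; pixels are square), "cx", "cy" (the principal point, pixels), "camera_from_world" (4x4, takes a point from world to camera coordinates). Camera axes: x right, y down, z forward; pixel columns grow to the right and rows downward; lengths in m; the calibration is good to about 2 mm. A picture is of the moment at which its call begins: read the wrist's pose just before it. calibration takes no time and is no camera call; for the wrist camera it gives the pose at the moment of the call.
- bot.job_done(): hands the job in; it is judged then, once.
The state is a dict: "time": time; "q": joint angles; "qd": joint speeds; "joint_efforts": joint torques, N m; "ee_pos": TCP position; "tcp_rot": TCP orientation; "wrist_force": force on the tool from outside, world axes, zero at the start; "torque": the same for the moment, N m; "opening": finger opening in m; "grasp_force": force on a finger pad.
Only numpy, scipy, OpenCV 4.12 (cv2) and the standard library are available. Lean on these libraries where they do the work, as an engineer would, in place of code of your own. Each camera call takes 0.05 s, during which the arm holds its last target. There are 200 camera calls.

TASK

Air the taller of the two pedal bins: with the fingertips, press its front lever right down so that the lid stands wide open, and keep it open for about three seconds. Then let the lever come up slowly under the fingers, so that the lid eases down shut instead of slamming, and move clear. Do not touch the lid itself, leave the lower bin shut, and do not shift or pick up any of the things standing about.

Things in the scene. Friction and masses are not known exactly. Their poses are not given: they have to be found in the camera images.
- tall_bin: round counter-top pedal bin, brushed steel with black base ring and black lid, 215 mm high to the rim under the lid (lid adds 22 mm), 156 mm diameter. It is fixed to the counter. Origin: centre of its underside; its own -x points out of its front, where the lever sticks out; z up. This is the bin to open.
- tall_bin_pedal (a point): centre of the top of the tall bin's lever pedal, a steel plate 64 (bin's y) x 34 (bin's x) x 10 mm with ribbed black rubber, on a 26 mm wide arm, 205 mm in front of the bin's axis. Top 100 mm above the counter at rest, front end tilted up 0.23 rad; 38 mm when right down (62 mm stroke, within 5 mm of straight down). Frame tilts with the lever. Takes 3 to 7 N; let go, it springs up.
- tall_bin_lid (a joint): opening angle of the tall bin's lid, hinged at the bin's rear rim: 0 shut, 1.2 rad wide open at its stop. Linked to the lever: about 0.02 rad per mm of pedal stroke. If the lever is let go, the lid slams.
- tall_bin_lever (a joint): angle of the tall bin's lever about its pivot, 150 mm from the pedal centre: 0 at rest (pedal up), 0.42 rad right down on its stop; lid angle = 2.86 x this.
- tall_bin_lid_top (a point): middle of the top of the tall bin's lid (round, 162 mm diameter); moves with the lid. At rest 237 mm above the counter, wide open about 375 mm at its highest edge. Overhead, wall cabinets overhang the rear of the counter on the right (x over 0.58, y under -0.12, less than 0.6 m up): keep the wrist out of them.
- low_bin: round counter-top pedal bin, brushed steel with black base ring and black lid, 135 mm high to the rim under the lid (lid adds 22 mm), 156 mm diameter. It is fixed to the counter. Origin: centre of its underside; its own -x points out of its front, where the lever sticks out; z up. It is the same kind of bin but shorter; leave it shut.
- low_bin_pedal (a point): centre of the top of the low bin's lever pedal, a steel plate 64 (bin's y) x 34 (bin's x) x 10 mm with ribbed black rubber, on a 26 mm wide arm, 205 mm in front of the bin's axis. Top 100 mm above the counter at rest, front end tilted up 0.23 rad; 38 mm when right down (62 mm stroke, within 5 mm of straight down). Frame tilts with the lever. Not to be pressed.
- low_bin_lid (a joint): opening angle of the low bin's lid: 0 shut, 1.2 rad wide open; linked to its own lever likewise.
- sauce_cup: small yellow sauce cup with a pale lid, 70 mm diameter, 40 mm high, standing loose in front, between the bins. Origin: centre of its underside, z up.
- spice_jar: spice jar with red cap, 45 mm diameter, 108 mm high, standing loose farther back between the bins. Origin: centre of its underside, z up.
- striped_mug: white mug with red stripes, 82 x 115 x 100 mm high, loose, at the left end of the work. Origin: centre of its underside, z up.
- white_cup: plain white handleless cup, 66 mm diameter, 90 mm high, loose, at the right end. Origin: centre of its underside, z up.
Things that resemble listed ones, but are neither listed nor needed, are in the scene too. Leave any blue look-alike of the striped_mug alone.

How it is judged:
By the outcome, as a careful person would: the job done as asked, in the order asked, and still so for the second after the job is handed in, with the robot touching nothing.
It also fails if it takes over 48 s, if anything falls off the work surface, if the arm or the gripper's body presses on something with over 40 N, if the wrist force passes 120 N, or if a joint passes its speed limit or range.

## Working session

There is one attempt and no reset: what is moved stays moved. The work goes in short steps, Python scripts to look and compute and a shell command to move; the robot and the scene stay as the last step left them, time stands still between calls to the robot, and variables do not carry over. Pictures are saved under pics/ and viewed, at most 10 in all, crops included, and the job is handed in when it is done.

```bash
mkdir -p pics
python3 - <<'E'
from workcell import bot
import cv2
for n in("side","top"):
    c=bot.calibration(n);print(n,c)
    cv2.imwrite(f"pics/{n}0.png",bot.camera(n)[:,:,::-1])
print(bot.get_obs())
E
```

```text
side {'vfov': 44.7427140483352, 'cx': 317.88747008808184, 'cy': 206.00090890928638, 'camera_from_world': array([[ 0.15820815, -0.98740475, -0.0014255 , -0.09838381],
       [-0.40890475, -0.06420307, -0.91031581,  0.39569647],
       [ 0.89875863,  0.14460227, -0.41391195,  1.1014128 ],
       [ 0.        ,  0.        ,  0.        ,  1.        ]])}
top {'vfov': 53.805389172615385, 'cx': 318.7317242029716, 'cy': 198.99607321817146, 'camera_from_world': array([[-0.04803628, -0.99884169,  0.00279271,  0.01062962],
       [-0.97471304,  0.04626464, -0.21861854,  0.61432316],
       [ 0.2182361 , -0.01322372, -0.9758064 ,  1.31905794],
       [ 0.        ,  0.        ,  0.        ,  1.        ]])}
{'time': 0.1, 'q': array([-6.60617988e+01,  5.00868916e+00,  1.00380769e+01,  9.50995036e+01,
        3.41831884e-04,  9.00000711e+01]), 'qd': array([-0.03831988, -0.06154794,  0.08865921, -0.0154472 ,  0.05577338,
       -0.02742413]), 'joint_efforts': array([ 2.21554983e-03, -5.21560085e+01,  4.65653908e+01,  1.60135265e-02,
        1.21835274e-04, -8.93413386e-06]), 'ee_pos': array([ 0.22307944, -0.50249839,  0.23063865]), 'tcp_rot': array([-1.79929884e+02, -3.41744601e-04,  2.39381296e+01]), 'wrist_force': array([ 0.45372391, -0.18325684, -0.92958775]), 'torque': array([0.02717108, 0.0122737 , 0.04344958]), 'grasp_force': 0.0, 'opening': 0.08508353545816717}
```

View pics/side0.png

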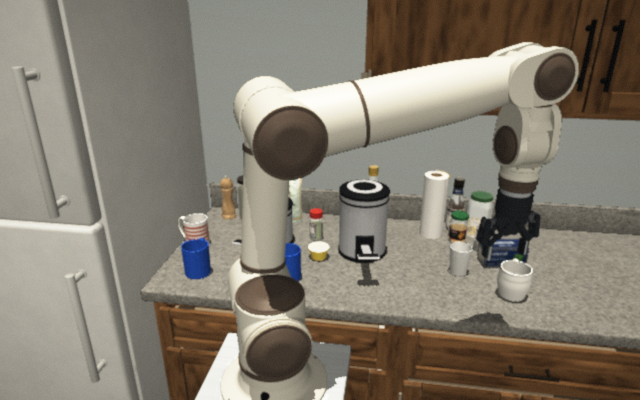

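View pics/top0.png

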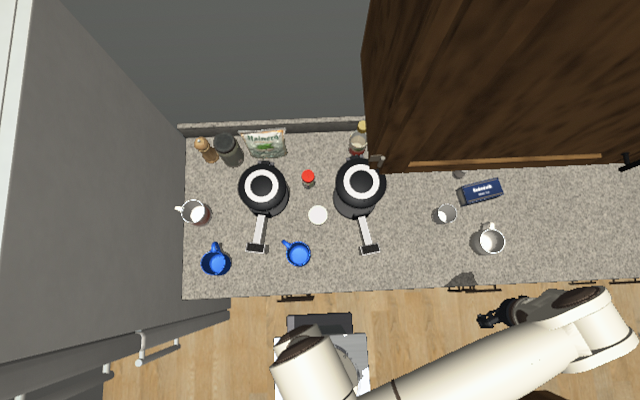

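The side view shows the taller bin at (363,220) with its pedal at (367,256). The other bin is mostly hidden behind the arm, near (285,215). In the top view the candidates are the left bin, lid (263,186) and pedal (257,248), and the right bin, lid (361,184) and pedal (368,249). The right one looks taller because its lid ring is larger and leans outward. I'll confirm that by triangulating and with an enlarged crop.

```bash
cat > h.py <<'E'
from workcell import bot
import numpy as np, cv2
def P(n):
    c=bot.calibration(n);f=200/np.tan(np.radians(c["vfov"]/2))
    return np.array([[f,0,c["cx"]],[0,f,c["cy"]],[0,0,1]])@c["camera_from_world"][:3]
def tri(a,ua,b,ub):
    X=cv2.triangulatePoints(P(a),P(b),np.array(ua,float).reshape(2,1),np.array(ub,float).reshape(2,1));return (X[:3]/X[3]).ravel()
def ray(n,u,z):
    M=P(n);u=np.array(u,float)
    A=np.array([M[0]-u[0]*M[2],M[1]-u[1]*M[2]]);return np.append(np.linalg.solve(A[:,:2],-(A[:,2]*z+A[:,3])),z)
def proj(n,X):
    p=P(n)@np.append(X,1);return p[:2]/p[2]
E
python3 - <<'E'
from h import *
s=cv2.imread("pics/side0.png");t=cv2.imread("pics/top0.png")
a=cv2.resize(s[170:270,320:420],(400,400),interpolation=cv2.INTER_CUBIC)
b=cv2.resize(t[150:270,230:400],None,fx=400/120,fy=400/120,interpolation=cv2.INTER_CUBIC)
im=np.hstack([a,b]);print(im.shape);im=im[:,:800] if im.shape[1]>800 else im
cv2.imwrite("pics/crop.png",cv2.resize(np.hstack([a[:,80:320],b])[:,:800],None,fx=1,fy=1))
# white rings on lids in top view
m=cv2.inRange(cv2.cvtColor(t,cv2.COLOR_BGR2HSV),(0,0,200),(180,40,255));m[:150]=0;m[220:]=0
for c in cv2.findContours(m,0,2)[0]:
    if cv2.contourArea(c)>300:
        e=cv2.fitEllipse(c);print("top",e)
        for z in(.157,.237):
            r=ray("top",e[0],z);print(z,r,proj("side",r))
m=cv2.inRange(cv2.cvtColor(s,cv2.COLOR_BGR2HSV),(0,0,200),(180,40,255));m[:,:335]=0;m[:,395:]=0;m[205:]=0;m[:170]=0
for c in cv2.findContours(m,0,2)[0]:
    if cv2.contourArea(c)>50: print("side",cv2.fitEllipse(c))
print("ped",tri("side",(367,256),"top",(368,249)))
E
```

```text
(400, 967, 3)
top ((260.84698486328125, 185.6770477294922), (31.581159591674805, 32.79041290283203), 60.48565673828125)
0.157 [0.6484429  0.17177215 0.157     ] [268.93395021 199.08387715]
0.237 [0.62712023 0.16088123 0.237     ] [269.49654507 179.47410984]
top ((360.7469787597656, 181.31117248535156), (33.136295318603516, 35.02751541137695), 116.3712387084961)
0.157 [ 0.64773009 -0.15979303  0.157     ] [367.12006876 205.44543551]
0.237 [ 0.62645252 -0.14970575  0.237     ] [364.51037163 185.05129286]
top ((7.377904891967773, 129.92196655273438), (12.266495704650879, 187.69886779785156), 4.594978332519531)
0.157 [0.88596367 1.03253818 0.157     ] [ 78.1185919  162.90266128]
0.237 [0.84961301 0.96718641 0.237     ] [ 83.60826083 147.50044746]
side ((364.09619140625, 185.89352416992188), (11.368433952331543, 30.85139274597168), 92.03826141357422)
ped [ 0.42880149 -0.17614509  0.09362572]
```

View pics/crop.png

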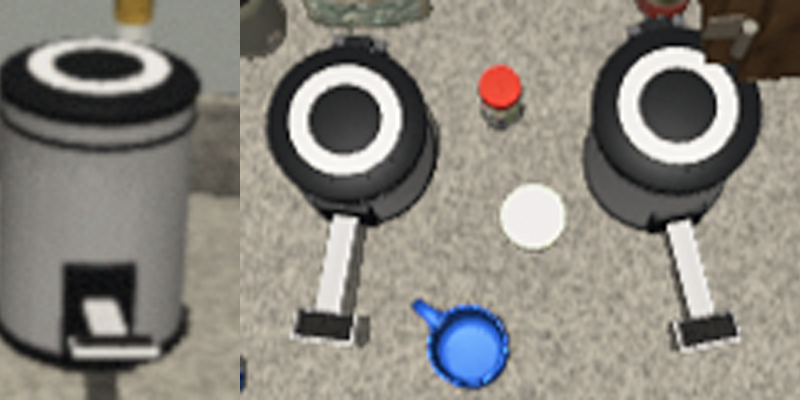

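The right bin is the tall one: its lid ring, taken at z = 0.237, projects to (364.5,185.1) in the side view, against (364.1,185.9) seen. For the left bin, the ring fits the lower height. The pedal is near (0.428,-0.176,0.094). I'll move above it with the fingers shut.

```bash
python3 -m crank '[{"gripper":0,"travel":[0,0,0],"twist":[0,0,0.14]},{"gripper":0,"travel":[0,0,0],"twist":[0,0,0.14]},{"gripper":0,"travel":[25,-29,0],"twist":[0,0,0]},{"gripper":0,"travel":[25,-29,0],"twist":[0,0,0]},{"gripper":0,"travel":[25,-29,0],"twist":[0,0,0]},{"gripper":0,"travel":[25,-29,0],"twist":[0,0,0]},{"gripper":0,"travel":[25,-29,0],"twist":[0,0,0]},{"gripper":0,"travel":[25,-29,0],"twist":[0,0,0]},{"gripper":0,"travel":[25,-29,0],"twist":[0,0,0]},{"gripper":0,"travel":[25,-29,0],"twist":[0,0,0]},{"gripper":0,"travel":[20,-29,0],"twist":[0,0,0]},{"gripper":0,"travel":[10,-29,0],"twist":[0,0,0]}]'
python3 - <<'E'
from h import *
o=bot.get_obs();print(o["ee_pos"],o["tcp_rot"])
cv2.imwrite("pics/w1.png",bot.camera("wrist")[:,:,::-1])
r=ray("top",(369.6,248.5),.1);print(r,proj("wrist",r),proj("wrist",o["ee_pos"]),proj("wrist",np.append(o["ee_pos"][:2],.1)))
E
```

```text
time: 1.6
ee_pos: [0.4116, -0.1826, 0.2308]
tcp_rot: [-180.0, 0.0, 7.9]
wrist_force: [0.1, 0.3, 1.1]
opening: 0.0004
grasp_force: 0.0
[ 0.41158731 -0.18261398  0.23078413] [-1.79972934e+02  3.87253140e-02  7.92722125e+00]
[ 0.42952177 -0.17996746  0.1       ] [324.95292406 165.99822213] [326.99112582 270.18363971] [325.04316694 188.26865373]
```

View pics/w1.png

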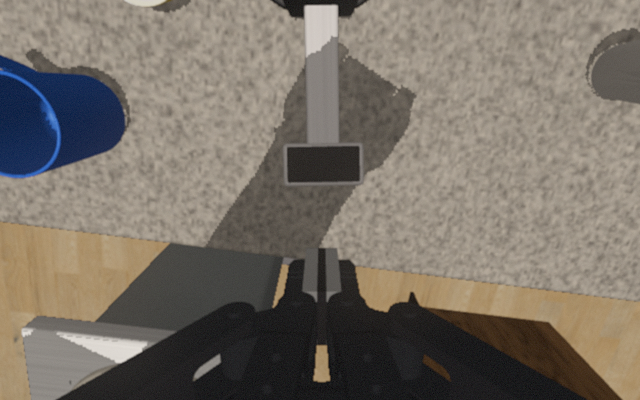

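The wrist view shows the tall bin's pedal centred at (323,164) and square to the fingers. The point under the TCP at pedal height is (325,188), so I go 19 mm forward and 2 mm left, then down to just above the pedal.

```bash
python3 -m crank '[{"gripper":0,"travel":[10,-1,15],"twist":[0,0,0]},{"gripper":0,"travel":[9,-1,25],"twist":[0,0,0]},{"gripper":0,"travel":[0,0,30],"twist":[0,0,0]},{"gripper":0,"travel":[0,0,25],"twist":[0,0,0]},{"gripper":0,"travel":[0,0,15],"twist":[0,0,0]},{"gripper":0,"travel":[0,0,5],"twist":[0,0,0]},{"gripper":0,"travel":[0,0,0],"twist":[0,0,0]}]'
python3 - <<'E'
from h import *
o=bot.get_obs();print(o["ee_pos"],o["tcp_rot"])
a=bot.camera("wrist")[60:360,170:470,::-1];b=bot.camera("side")[140:290,300:450,::-1]
cv2.imwrite("pics/w2.png",np.hstack([a,cv2.resize(b,(300,300))]))
E
```

```text
time: 2.52
ee_pos: [0.4298, -0.1795, 0.1165]
tcp_rot: [180.0, -0.0, 7.9]
wrist_force: [-0.7, -0.7, -0.0]
opening: -0.0001
grasp_force: 0.0
[ 0.42982917 -0.17948123  0.11647059] [ 1.79993785e+02 -1.20149344e-02  7.87879484e+00]
```

View pics/w2.png

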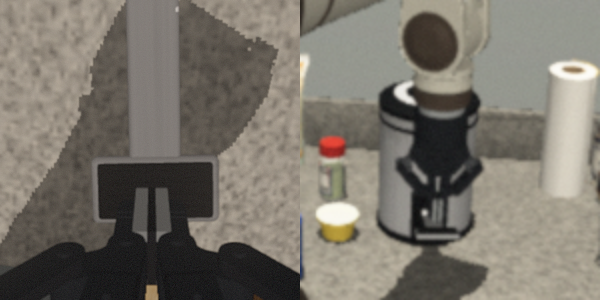

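Both views show the shut fingertips at crop (151,190), right over the pedal centre at crop (155,188). Now I press.

```bash
python3 -m crank '[{"gripper":0,"travel":[0,0,8],"twist":[0,0,0]},{"gripper":0,"travel":[0,0,5],"twist":[0,0,0]},{"gripper":0,"travel":[0,0,5],"twist":[0,0,0]},{"gripper":0,"travel":[0,0,5],"twist":[0,0,0]},{"gripper":0,"travel":[0,0,5],"twist":[0,0,0]},{"gripper":0,"travel":[0,0,5],"twist":[0,0,0]},{"gripper":0,"travel":[0,0,5],"twist":[0,0,0]},{"gripper":0,"travel":[0,0,5],"twist":[0,0,0]},{"gripper":0,"travel":[0,0,5],"twist":[0,0,0]},{"gripper":0,"travel":[0,0,5],"twist":[0,0,0]},{"gripper":0,"travel":[0,0,5],"twist":[0,0,0]},{"gripper":0,"travel":[0,0,5],"twist":[0,0,0]}]'
```

```text
time: 4.12
ee_pos: [0.4298, -0.1792, 0.0529]
tcp_rot: [-180.0, -0.0, 7.9]
wrist_force: [-2.7, -0.3, 3.2]
opening: 0.0001
grasp_force: 1.9
```

```bash
python3 -m crank '[{"gripper":0,"travel":[0,0,4],"twist":[0,0,0]},{"gripper":0,"travel":[0,0,4],"twist":[0,0,0]},{"gripper":0,"travel":[0,0,2],"twist":[0,0,0]},{"gripper":0,"travel":[0,0,0],"twist":[0,0,0]}]'
python3 - <<'E'
from h import *
o=bot.get_obs();print(o["ee_pos"],o["wrist_force"])
a=bot.camera("wrist")[60:360,170:470,::-1];b=bot.camera("side")[100:280,300:480,::-1]
cv2.imwrite("pics/w3.png",np.hstack([a,cv2.resize(b,(300,300))]))
E
```

```text
time: 4.62
ee_pos: [0.43, -0.1792, 0.0433]
tcp_rot: [180.0, -0.0, 7.9]
wrist_force: [0.9, 0.8, 2.6]
opening: 0.0002
grasp_force: 1.4
[ 0.42999537 -0.17920658  0.04332309] [0.94974488 0.84578038 2.57664498]
```

View pics/w3.png

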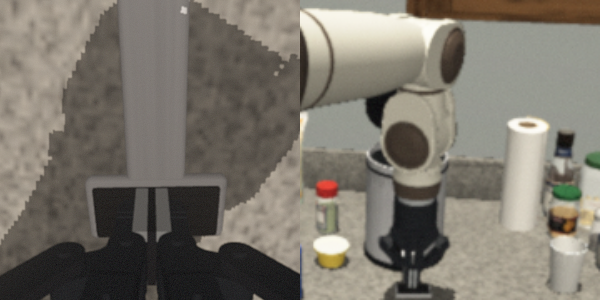

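The lid is up behind the wrist and the fingers are still on the pedal, their tips toward its bin-side half (crop y 188; pedal 180–236). I'll ease on down to the stop.

```bash
python3 -m crank '[{"gripper":0,"travel":[0,0,1],"twist":[0,0,0]},{"gripper":0,"travel":[0,0,1],"twist":[0,0,0]},{"gripper":0,"travel":[0,0,1],"twist":[0,0,0]}]'
```

```text
time: 5.1
ee_pos: [0.4297, -0.1793, 0.0402]
tcp_rot: [180.0, -0.0, 7.9]
wrist_force: [1.1, -0.5, 3.8]
opening: -0.0003
grasp_force: 1.3
```

```bash
python3 -m crank '[{"gripper":0,"travel":[0,0,1],"twist":[0,0,0]},{"gripper":0,"travel":[0,0,0],"twist":[0,0,0]}]'
```

```text
time: 5.35
ee_pos: [0.4298, -0.1793, 0.0397]
tcp_rot: [180.0, -0.0, 7.9]
wrist_force: [0.3, -0.1, 6.4]
opening: 0.0003
grasp_force: 3.3
```

```bash
python3 -m crank '[{"gripper":0,"travel":[0,0,1],"twist":[0,0,0]},{"gripper":0,"travel":[0,0,0],"twist":[0,0,0]}]'
```

```text
time: 5.6
ee_pos: [0.4299, -0.1794, 0.0395]
tcp_rot: [180.0, -0.0, 7.9]
wrist_force: [-2.3, 2.3, 14.5]
opening: 0.0002
grasp_force: 7.1
```

The force has jumped to 14.5 N at z 0.0395, so the lever is on its stop. I hold here.

```bash
python3 -m crank '[{"gripper":0,"travel":[0,0,0],"twist":[0,0,0]},{"gripper":0,"travel":[0,0,0],"twist":[0,0,0]},{"gripper":0,"travel":[0,0,0],"twist":[0,0,0]},{"gripper":0,"travel":[0,0,0],"twist":[0,0,0]},{"gripper":0,"travel":[0,0,0],"twist":[0,0,0]},{"gripper":0,"travel":[0,0,0],"twist":[0,0,0]},{"gripper":0,"travel":[0,0,0],"twist":[0,0,0]},{"gripper":0,"travel":[0,0,0],"twist":[0,0,0]},{"gripper":0,"travel":[0,0,0],"twist":[0,0,0]},{"gripper":0,"travel":[0,0,0],"twist":[0,0,0]},{"gripper":0,"travel":[0,0,0],"twist":[0,0,0]},{"gripper":0,"travel":[0,0,0],"twist":[0,0,0]}]'
python3 - <<'E'
from h import *
cv2.imwrite("pics/t3.png",cv2.resize(bot.camera("top")[130:290,220:420,::-1],None,fx=3,fy=3))
E
```

```text
time: 7.1
ee_pos: [0.4299, -0.1794, 0.0395]
tcp_rot: [180.0, -0.0, 7.9]
wrist_force: [-2.5, 1.9, 13.5]
opening: 0.0002
grasp_force: 7.1
```

View pics/t3.png

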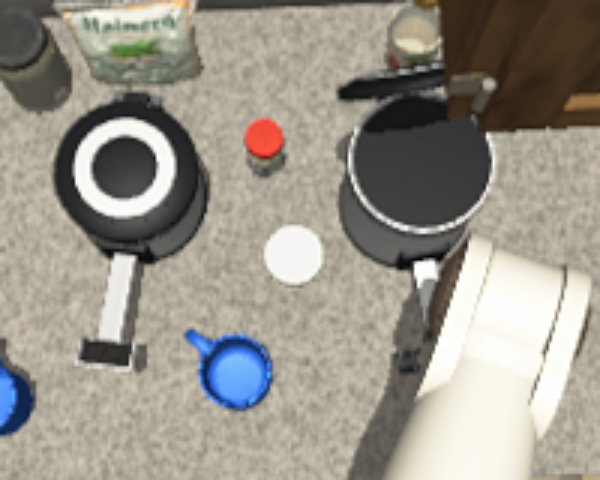

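The tall bin's lid stands edge-on and wide open at crop (393,82), the other bin is shut and nothing has moved. I'll finish the hold, then release slowly.

```bash
python3 -m crank '[{"gripper":0,"travel":[0,0,0],"twist":[0,0,0]},{"gripper":0,"travel":[0,0,0],"twist":[0,0,0]},{"gripper":0,"travel":[0,0,0],"twist":[0,0,0]},{"gripper":0,"travel":[0,0,0],"twist":[0,0,0]},{"gripper":0,"travel":[0,0,0],"twist":[0,0,0]},{"gripper":0,"travel":[0,0,0],"twist":[0,0,0]},{"gripper":0,"travel":[0,0,0],"twist":[0,0,0]},{"gripper":0,"travel":[0,0,0],"twist":[0,0,0]},{"gripper":0,"travel":[0,0,0],"twist":[0,0,0]},{"gripper":0,"travel":[0,0,0],"twist":[0,0,0]},{"gripper":0,"travel":[0,0,-1],"twist":[0,0,0]},{"gripper":0,"travel":[0,0,-1],"twist":[0,0,0]}]'
python3 -m crank '[{"gripper":0,"travel":[0,0,-1.5],"twist":[0,0,0]},{"gripper":0,"travel":[0,0,-1.5],"twist":[0,0,0]},{"gripper":0,"travel":[0,0,-1.5],"twist":[0,0,0]},{"gripper":0,"travel":[0,0,-1.5],"twist":[0,0,0]},{"gripper":0,"travel":[0,0,-1.5],"twist":[0,0,0]},{"gripper":0,"travel":[0,0,-1.5],"twist":[0,0,0]},{"gripper":0,"travel":[0,0,-1.5],"twist":[0,0,0]},{"gripper":0,"travel":[0,0,-1.5],"twist":[0,0,0]},{"gripper":0,"travel":[0,0,-1.5],"twist":[0,0,0]},{"gripper":0,"travel":[0,0,-1.5],"twist":[0,0,0]},{"gripper":0,"travel":[0,0,-1.5],"twist":[0,0,0]},{"gripper":0,"travel":[0,0,-1.5],"twist":[0,0,0]}]'
```

```text
time: 8.65
ee_pos: [0.4296, -0.1793, 0.0403]
tcp_rot: [180.0, 0.0, 7.9]
wrist_force: [0.7, 0.3, 2.3]
opening: -0.0
grasp_force: 1.2
time: 10.15
ee_pos: [0.4297, -0.1793, 0.0584]
tcp_rot: [-180.0, -0.0, 7.9]
wrist_force: [-3.5, 0.6, 3.8]
opening: 0.0001
grasp_force: 1.7
```

```bash
python3 -m crank '[{"gripper":0,"travel":[0,0,-1.5],"twist":[0,0,0]},{"gripper":0,"travel":[0,0,-1.5],"twist":[0,0,0]},{"gripper":0,"travel":[0,0,-1.5],"twist":[0,0,0]},{"gripper":0,"travel":[0,0,-1.5],"twist":[0,0,0]},{"gripper":0,"travel":[0,0,-1.5],"twist":[0,0,0]},{"gripper":0,"travel":[0,0,-1.5],"twist":[0,0,0]},{"gripper":0,"travel":[0,0,-1.5],"twist":[0,0,0]},{"gripper":0,"travel":[0,0,-1.5],"twist":[0,0,0]},{"gripper":0,"travel":[0,0,-1.5],"twist":[0,0,0]},{"gripper":0,"travel":[0,0,-1.5],"twist":[0,0,0]},{"gripper":0,"travel":[0,0,-1.5],"twist":[0,0,0]},{"gripper":0,"travel":[0,0,-1.5],"twist":[0,0,0]}]'
```

```text
time: 11.65
ee_pos: [0.43, -0.1794, 0.0765]
tcp_rot: [180.0, -0.0, 7.9]
wrist_force: [2.9, 1.0, 3.9]
opening: 0.0002
grasp_force: 1.8
```

```bash
python3 -m crank '[{"gripper":0,"travel":[0,0,-1.5],"twist":[0,0,0]},{"gripper":0,"travel":[0,0,-1.5],"twist":[0,0,0]},{"gripper":0,"travel":[0,0,-1.5],"twist":[0,0,0]},{"gripper":0,"travel":[0,0,-1.5],"twist":[0,0,0]},{"gripper":0,"travel":[0,0,-1.5],"twist":[0,0,0]},{"gripper":0,"travel":[0,0,-1.5],"twist":[0,0,0]},{"gripper":0,"travel":[0,0,-1.5],"twist":[0,0,0]},{"gripper":0,"travel":[0,0,-1.5],"twist":[0,0,0]},{"gripper":0,"travel":[0,0,-1.5],"twist":[0,0,0]},{"gripper":0,"travel":[0,0,-1.5],"twist":[0,0,0]}]'
```

```text
time: 12.9
ee_pos: [0.4297, -0.1792, 0.0914]
tcp_rot: [-180.0, -0.0, 7.9]
wrist_force: [3.4, 0.8, 3.4]
opening: -0.0001
grasp_force: 1.9
```

```bash
python3 -m crank '[{"gripper":0,"travel":[0,0,-1],"twist":[0,0,0]},{"gripper":0,"travel":[0,0,-1],"twist":[0,0,0]},{"gripper":0,"travel":[0,0,-1],"twist":[0,0,0]},{"gripper":0,"travel":[0,0,-1],"twist":[0,0,0]},{"gripper":0,"travel":[0,0,-1],"twist":[0,0,0]},{"gripper":0,"travel":[0,0,-1],"twist":[0,0,0]},{"gripper":0,"travel":[0,0,-1],"twist":[0,0,0]},{"gripper":0,"travel":[0,0,-1],"twist":[0,0,0]},{"gripper":0,"travel":[0,0,-1],"twist":[0,0,0]},{"gripper":0,"travel":[0,0,-1],"twist":[0,0,0]},{"gripper":0,"travel":[0,0,-1],"twist":[0,0,0]},{"gripper":0,"travel":[0,0,-1],"twist":[0,0,0]}]'
```

```text
time: 14.4
ee_pos: [0.4289, -0.1792, 0.1027]
tcp_rot: [-180.0, 0.1, 7.9]
wrist_force: [0.3, 0.9, -0.6]
opening: 0.0002
grasp_force: 0.0
```

```bash
python3 -m crank '[{"gripper":0,"travel":[0,0,-1],"twist":[0,0,0]},{"gripper":0,"travel":[0,0,-1],"twist":[0,0,0]},{"gripper":0,"travel":[0,0,-1],"twist":[0,0,0]},{"gripper":0,"travel":[0,0,-1],"twist":[0,0,0]},{"gripper":0,"travel":[0,0,-5],"twist":[0,0,0]},{"gripper":0,"travel":[0,0,-15],"twist":[0,0,0]},{"gripper":0,"travel":[0,0,-25],"twist":[0,0,0]},{"gripper":0,"travel":[-15,15,-25],"twist":[0,0,0]},{"gripper":0,"travel":[-25,25,-20],"twist":[0,0,0]},{"gripper":0,"travel":[-25,25,0],"twist":[0,0,0]},{"gripper":0,"travel":[-25,25,0],"twist":[0,0,0]},{"gripper":0,"travel":[-15,15,0],"twist":[0,0,0]}]'
python3 - <<'E'
from h import *
a=bot.camera("top")[130:290,160:480,::-1];b=bot.camera("side")[150:290,170:450,::-1]
cv2.imwrite("pics/end.png",np.vstack([cv2.resize(a,(600,300)),cv2.resize(b,(600,300))]))
E
```

```text
time: 15.9
ee_pos: [0.3393, -0.2988, 0.1985]
tcp_rot: [179.9, -0.0, 7.8]
wrist_force: [0.4, 1.0, -0.4]
opening: -0.0002
grasp_force: 0.0
```

View pics/end.png

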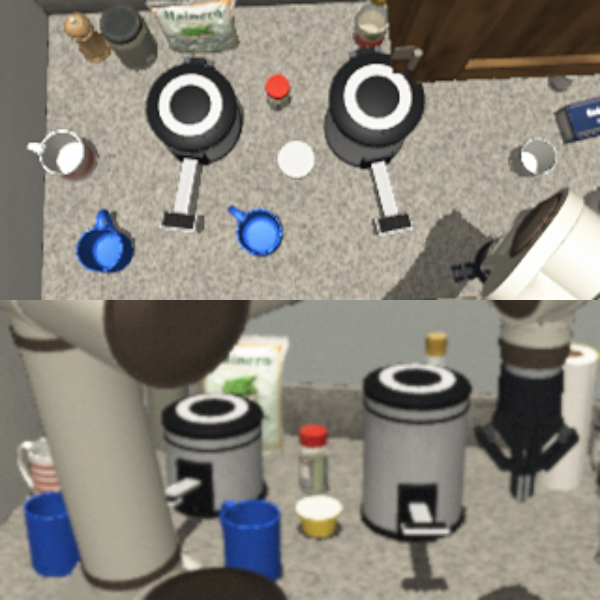

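Both lids are shut, the tall bin's lever is up, everything stands where it was, and the gripper is clear at crop (525,490). I'm handing in.

```bash
python3 -c "
from workcell import bot
print(bot.job_done())"
```

```text
the job is handed in; nothing more can be done
None
```

The tall bin's lever was pressed to its stop and the lid held wide open for about three seconds, then eased shut over about 5.5 s; the gripper moved clear, nothing else was disturbed, and the job was handed in at about 16 s.

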